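# Hang the dip basket to drain and cover the pot

### The job

Dipping is finished: lift the drain basket out of the steel pot and hang it by its wooden handle bar in the hook of the stand, hanging upright and still. Then put the loose wooden lid with the knob on the pot, fully seated and level. Do not drop anything, leave the pot standing where it is and do not disturb the other things on the bench.

Things in the scene. Friction and masses are not known exactly. Their poses are not given: they have to be found in the camera images.
- pot: heavy round dark-steel dipping pot, open at the top, standing on the bench: 132 mm outside diameter, 85 mm high, wall 5 mm (mouth 122 mm inside), floor 5 mm thick, two short stubs at its sides. Origin: centre of its underside; z up. Loose, 1.6 kg.
- pot_rim (a point): centre of the pot's mouth, at rim height, 85 mm above the bench
- basket: steel drain basket, starts standing in the pot: slotted cup 84 mm wide, 55 high; 6 mm rods at y = +41 and -41 mm carry a wooden handle bar 96 mm long (y), 16 thick (x), 36 high, its underside 122 and top 158 mm above the origin. Between bar and cup rim is an open window 67 mm high, 76 wide. 0.3 kg. Origin: centre of the underside; z up, y along the bar
- basket_eye (a point): middle of the underside of the basket's wooden bar, the place that rests in the hook
- basket_grip (a point): middle of the top of the basket's wooden bar
- lid: the pot's loose cover: wooden disc 144 mm wide, 10 thick, with a round knob (26 mm thick, 32 mm at 34 to 48 mm above the origin, top at 52 mm), the only disc with a knob. A boss under it, 112 mm wide, 8 deep, drops inside the pot's mouth. Starts lying on the bench, boss down. 0.2 kg. Origin: centre of the boss's underside, 8 mm below the disc; z up
- stand: hook stand fixed to the bench: wooden foot 180 x 120 x 18 mm, a 10 mm round steel bar rising behind to 194 mm and bent forward into a hook that points along the stand's -x. Origin: on the bench, straight under the hook's seat; x from hook tip to upright (the upright at x = +88 mm; foot from x = -65 to +115 mm); z up
- hook_seat (a point): the hook's seat: middle of the top of its lowest stretch (flat, 28 mm long in x), 180 mm above the bench; from it the bar rises by 14 mm to the open tip at x = -36 mm and by 14 mm to the straight arm at x = +34 mm. Axes as the stand.
- egg_a: bystander: upright dark carved wooden egg, 62 mm across, 77 mm high; origin at its underside
- egg_b: bystander: upright brown carved wooden egg, same size
- mallet: bystander: turned wooden mallet standing on its head, 72 mm across, 182 mm high; origin at its underside
- bowl: bystander: wooden bowl 110 mm across, 45 mm high; origin at its underside
- gouge_a: bystander: carving gouge lying on the bench, 200 mm long, wooden handle 22 mm thick; origin at its middle
- gouge_b: bystander: a second such gouge
- blank: bystander: plain round wooden blank 100 mm across, 20 mm thick, without a knob; origin at its underside
Things that resemble listed ones, but are neither listed nor needed, are in the scene too. What is shaped like the lid but white is not meant.

How it is judged:
On the way, in this order (a step that is already met when the one before it is completed fails the run):
1. the basket hangs by its bar in the hook, released (x of basket_eye in the frame of hook_seat between -0.02 and 0.02 m and y of basket_eye in the frame of hook_seat between -0.03 and 0.03 m and z of basket_eye in the frame of hook_seat between -0.006 and 0.014 m and angle between basket's own z axis and vertical below 0.3 rad and contact force between basket and stand above 0.8 N and contact force between the fingers and basket below 0.1 N and linear speed of basket below 0.05 m/s), for 0.2 s.
2. the lid is seated level on the pot, released, the basket still on its hook (all of step 1 and horizontal distance between lid and pot_rim below 0.009 m and z of lid in the frame of pot_rim between -0.011 and -0.005 m and angle between lid's own z axis and vertical below 0.04 rad and contact force between the fingers and lid below 0.1 N and linear speed of lid below 0.03 m/s), for 0.2 s.
At the end, for the whole second after the job is handed in: Basket hangs released and still in the hook (bar middle within 20 mm along, 30 mm across, -6 to +14 mm high of the seat; tilt under 0.3 rad); lid released at rest on the pot, within 9 mm of centre, boss 5 to 11 mm below the rim, tilt under 0.04 rad; pot upright within 40 mm of its start (all of step 2 and distance of pot from where it was at the start of the episode below 0.04 m and angle between pot's own z axis and vertical below 0.05 rad); the robot touches nothing.
It fails at once if the basket is dropped (faster than 0.5 m/s out of the fingers) (contact force between the fingers and basket below 0.1 N and linear speed of basket above 0.5 m/s).
It fails at once if the lid is dropped (faster than 0.5 m/s out of the fingers) (contact force between the fingers and lid below 0.1 N and linear speed of lid above 0.5 m/s).
It fails at once if a bystander is pushed more than 40 mm or tipped over (distance of any of egg_a, egg_b, mallet, bowl, gouge_a, gouge_b, blank from where it was at the start of the episode above 0.04 m or angle between any of egg_a, egg_b, mallet, bowl, gouge_a, gouge_b, blank's own z axis and vertical above 0.5 rad).
It also fails if it takes over 64 s, if anything falls off the work surface, if the arm or the gripper's body presses on something with over 40 N, if the wrist force passes 120 N, or if a joint passes its speed limit or range.

### The arm

A 6-joint arm with a two-finger parallel gripper is mounted at the origin on the work surface. World frame = base frame: x ahead of the robot, y to its left, z up, the work surface at z = 0. Lengths are in m, angles in rad, forces in N, time in s.
With the tool pointing down it reaches from about 0.35 to 0.775 m from the base axis. Payload 7.3 kg.
Tool frame: the origin (TCP) lies between the finger pads; the fingertips stand 14 mm ahead of it and the grasp point (between the pads) lies 5 mm behind it; z points along the fingers, y is the line along which they close (so a half turn about z gives the same grasp; the last joint's range is limited). The gripper opens to 92 mm and grips with 3 to 60 N. Pads are 19 mm wide; open, the fingers measure 130 mm over their backs; the gripper's body (75 mm by 190 mm) begins 47 mm behind the grasp point.
Start: joints at [1.046, 0.342, 1.524, -0, 1.275, -0.146], TCP at [0.194, 0.488, 0.241] pointing down, gripper open.
Joint ranges: [-2.53, 2.53], [-0.77, 2.02], [0.04, 2.7], [-1, 4.14], [0.28, 2.66], [-3.11, 3.11]. Speed limits (rad/s): [2.57, 2.57, 3.14, 3.14, 3.14, 3.14].

### API

Orientations are given as [roll, pitch, yaw] about the fixed x, y, z axes, in that order (R = Rz(yaw) Ry(pitch) Rx(roll)).
In Python, from cell import robot, eyes gives the robot as it stands. The module is installed in compiled form; this text tells all that it offers.
- The arm moves only by the shell command python3 -m handwheel 'ROWS' [FORCE]. ROWS is JSON, one flat list of numbers, 5 for each row, row after row: the shift along the world's x, y, z in mm, then the turn about the world's z in rad, then the opening, from 0 (shut) to 1 (fully open). In form: [x, y, z, spin, jaw, x, y, z, spin, jaw, ...]. A call has 1 to 8 rows; each row shifts and turns the commanded pose from where the row before left it; what a row does not reach is not made up. A row lasts 1/10 s, in which the tool goes at most 50 mm and 8.59 degrees, less where a joint would pass 70% of its speed; a pose out of reach is approached as far as the arm can. A call with a gripper value outside its range is refused whole. The fingers move at their own pace and stop on an object; FORCE is the grip in N (left out, the last holds). Time passes only in rows, so rows that do not move let the fingers close. It gives the time, the measured TCP pose, the force, the opening and the grip force at its end, in the units of the state.
- robot.observe(): the state, without advancing time (a new reading comes with each control period).
- eyes.read_camera(name): name is "scene" or "side" or "wrist"; returns (picture, depth): 420x560x3 uint8, blue, green, red; 420x560 float32, m along the optical axis (not along the pixel's ray), 0 where there is no reading.
- eyes.calibration(name): a dict with "fx", "fy", "cx", "cy" (pixels), "world_to_cam" (4x4, takes a point from world to camera coordinates). Camera axes: x right, y down, z forward; pixel columns grow to the right and rows downward; lengths in m; the calibration is good to about 2 mm. A picture is of the moment at which its call begins: read the wrist's pose just before it. calibration takes no time and is no camera call; for the wrist camera it gives the pose at the moment of the call.
- robot.hand_in(): hands the job in; it is judged then, once.
The state is a dict: "time": time; "qpos": joint angles; "qvel": joint speeds; "joint_efforts": joint torques, N m; "tool_pos": TCP position; "tool_rot": TCP orientation; "contact_force": force on the tool from outside, world axes, zero at the start; "torque": the same for the moment, N m; "opening": finger opening in m; "grip_force": force on a finger pad.
Only numpy, scipy, OpenCV 4.12 (cv2) and the standard library are available. Lean on these libraries where they do the work, as an engineer would, in place of code of your own. Each camera call takes 0.05 s, during which the arm holds its last target. There are 200 camera calls.

## Working session

There is one attempt and no reset: what is moved stays moved. The work goes in short steps, Python scripts to look and compute and a shell command to move; the robot and the scene stay as the last step left them, time stands still between calls to the robot, and variables do not carry over. Pictures are saved under pics/ and viewed, at most 10 in all, crops included, and the job is handed in when it is done.

```bash
mkdir -p pics
cat > h.py <<'E'
import numpy as np, cv2
from cell import robot, eyes
def grab(n):
    K=eyes.calibration(n); im,d=eyes.read_camera(n); return K,im,d
def cloud(K,d):
    v,u=np.indices(d.shape)
    P=np.stack([(u-K['cx'])/K['fx']*d,(v-K['cy'])/K['fy']*d,d,np.ones_like(d)],-1)
    return (P@np.linalg.inv(K['world_to_cam']).T)[...,:3]
E
python3 - <<'E'
from h import *
for n in ['scene','side','wrist']:
    K,im,d=grab(n); np.savez(f'{n}.npz',im=im,d=d,W=K['world_to_cam'],k=[K['fx'],K['fy'],K['cx'],K['cy']])
    cv2.imwrite(f'pics/{n}0.png',im)
    print(n,(d>0).mean(),np.linalg.inv(K['world_to_cam'])[:3,[2,3]].T.round(3).tolist())
s=robot.observe();print(s['time'],s['tool_pos'],s['tool_rot'],s['contact_force'],s['opening'])
E
```

```text
scene 0.9908163265306122 [[-0.588, 0.286, -0.757], [1.473, -0.472, 1.403]]
side 0.9960331632653061 [[0.275, 0.681, -0.679], [0.175, -0.759, 0.877]]
wrist 0.9959311224489796 [[0.288, -0.116, -0.951], [0.115, 0.519, 0.383]]
0.15 [0.19398157 0.4875657  0.24022729] [-3.14051300e+00 -1.57801686e-04  2.76281808e+00] [ 0.06371892  1.05801532 -0.72321216] 0.09163838784405688
```

View pics/scene0.png

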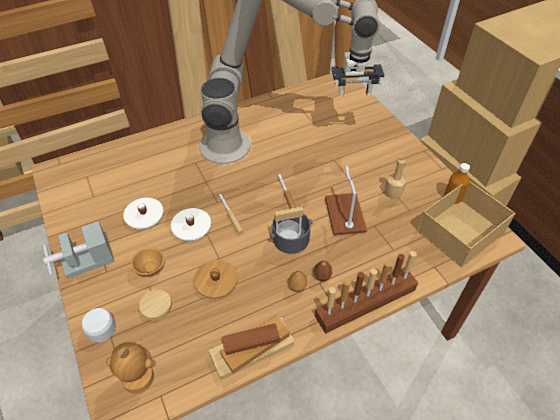

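View pics/side0.png

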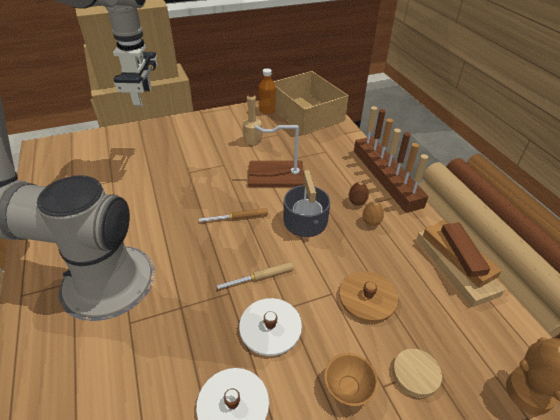

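The scene view shows the steel pot with the basket in it at (291,232) and the stand with its hook at (347,205). Three things are shaped like the lid:
- (215,278): a wooden disc with a knob.
- (143,212) and (190,224): white discs with knobs.
- (155,304): the plain blank, without a knob.

The one at (215,278), which is (368,295) in the side view, fits because it is wooden and has a knob. I'll confirm it in a crop.

```bash
cat > m.py <<'E'
import numpy as np, cv2
Q={}
for n in ['scene','side']:
    z=np.load(n+'.npz'); fx,fy,cx,cy=z['k']; d=z['d']; v,u=np.indices(d.shape)
    P=np.stack([(u-cx)/fx*d,(v-cy)/fy*d,d,np.ones_like(d)],-1)@np.linalg.inv(z['W']).T
    Q[n]=(P[...,:3],z['im'])
def at(n,u,v): return Q[n][0][v,u].round(3)
lids=at('scene',225,285); pot=at('scene',291,240); st=at('scene',347,205)
print('rough',lids,pot,st, at('side',380,305),at('side',307,222))
def circ(p): # algebraic circle fit
    A=np.c_[2*p,np.ones(len(p))]; s=np.linalg.lstsq(A,(p**2).sum(1),rcond=None)[0]
    return s[:2].round(4),np.sqrt(s[2]+s[0]**2+s[1]**2).round(4)
for n in Q:
    P,im=Q[n]; 
    def near(c,r,a,b): return P[(np.hypot(P[...,0]-c[0],P[...,1]-c[1])<r)&(P[...,2]>a)&(P[...,2]<b)]
    p=near(lids,.12,.013,.024); c=cv2.minEnclosingCircle(p[:,:2].astype(np.float32)); print(n,'lid',c,len(p),np.median(p[:,2]))
    k=near(c[0],.05,.03,.08); print('  knob',k.mean(0).round(4),k[:,2].max(),len(k))
    p=near(pot,.13,.079,.095); c=cv2.minEnclosingCircle(p[:,:2].astype(np.float32)); print('  pot',c,len(p),np.percentile(p[:,2],[5,50,95]).round(4))
    b=near(c[0],.08,.11,.2); 
    if len(b)>5:
        t=b[b[:,2]>b[:,2].max()-.012]; r=cv2.minAreaRect((t[:,:2]*1000).astype(np.float32)); print('  bar',len(b),b[:,2].min(),b[:,2].max(),b.mean(0).round(4),'top',len(t),t.mean(0).round(4),r)
        np.save(n+'_bar.npy',b)
    h=near(st,.16,.165,.215); print('  hook pts',len(h)); 
    if len(h): print(h[np.argsort(h[:,0])][::max(1,len(h)//25)].round(3).tolist())
c1=cv2.resize(Q['side'][1][250:340,310:430],(480,360),interpolation=2); c2=cv2.resize(Q['side'][1][95:240,230:350],(298,360),interpolation=2)
cv2.imwrite('pics/crop.png',np.hstack([c1,c2]))
E
python3 m.py
```

```text
rough [ 0.637 -0.26   0.02 ] [ 0.611 -0.006  0.079] [0.521 0.276 0.017] [ 0.609 -0.316  0.017] [ 0.534 -0.038  0.062]
scene lid ((0.6103416681289673, -0.24886676669120789), 0.10179487615823746) 1113 0.01909615956326971
  knob [ 0.6037 -0.2782  0.0475] 0.06182896027527618 49
  pot ((0.5596805810928345, 0.02380100078880787), 0.06851459294557571) 153 [0.0795 0.0849 0.0896]
  bar 290 0.11133762350287912 0.1729025054144122 [0.5588 0.0136 0.1517] top 98 [0.5568 0.0141 0.1644] ((556.1502075195312, 14.37890625), (95.39488220214844, 20.48194694519043), 78.57888793945312)
  hook pts 103
[[0.487, 0.276, 0.195], [0.491, 0.273, 0.171], [0.495, 0.277, 0.187], [0.498, 0.266, 0.189], [0.504, 0.27, 0.189], [0.508, 0.266, 0.174], [0.513, 0.265, 0.184], [0.517, 0.264, 0.178], [0.527, 0.261, 0.184], [0.531, 0.255, 0.18], [0.543, 0.251, 0.189], [0.547, 0.248, 0.189], [0.554, 0.248, 0.191], [0.561, 0.246, 0.193], [0.57, 0.241, 0.195], [0.573, 0.246, 0.2], [0.582, 0.239, 0.182], [0.584, 0.236, 0.195], [0.591, 0.236, 0.193], [0.596, 0.233, 0.194], [0.602, 0.232, 0.196], [0.604, 0.235, 0.196], [0.606, 0.23, 
[... 509 characters left out ...]
874023), 78.39799499511719)
  hook pts 197
[[0.486, 0.27, 0.193], [0.492, 0.269, 0.192], [0.497, 0.267, 0.182], [0.501, 0.269, 0.187], [0.505, 0.264, 0.179], [0.511, 0.271, 0.18], [0.516, 0.257, 0.177], [0.521, 0.254, 0.178], [0.526, 0.259, 0.177], [0.532, 0.256, 0.17], [0.535, 0.249, 0.178], [0.541, 0.257, 0.182], [0.546, 0.252, 0.184], [0.551, 0.247, 0.19], [0.557, 0.246, 0.185], [0.559, 0.244, 0.196], [0.565, 0.243, 0.193], [0.571, 0.242, 0.192], [0.576, 0.237, 0.194], [0.581, 0.242, 0.193], [0.585, 0.236, 0.186], [0.59, 0.233, 0.193], [0.595, 0.229, 0.195], [0.6, 0.233, 0.195], [0.603, 0.224, 0.192], [0.604, 0.226, 0.177], [0.607, 0.226, 0.19], [0.61, 0.232, 0.179], [0.612, 0.228, 0.17]]
```

View pics/crop.png

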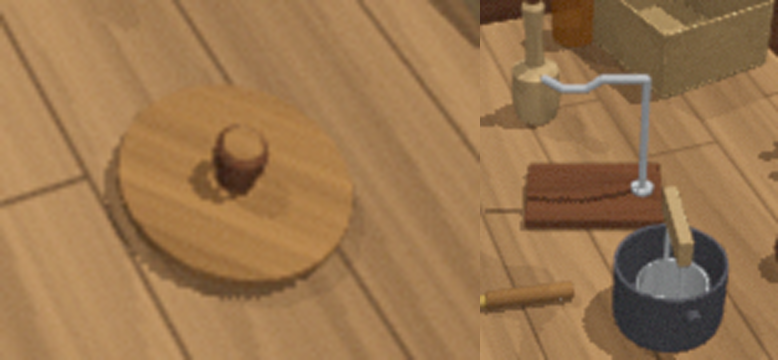

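The left side of the crop shows a wooden disc with a brown knob, so this is the lid. The right side shows the hook with its open tip pointing left (towards -x, +y) and the basket bar standing in the pot. I'll move above the basket and refine with the wrist camera.

```bash
python3 -m handwheel '[26,-34,10,-0.1,1, 26,-34,10,-0.1,1, 26,-34,10,-0.1,1, 26,-34,10,-0.1,1, 26,-34,10,-0.1,1, 26,-34,10,-0.1,1, 26,-34,0,-0.1,1, 26,-34,0,-0.1,1]' 40
python3 -m handwheel '[26,-34,0,-0.1,1, 26,-34,0,-0.1,1, 26,-34,0,-0.1,1, 26,-34,0,-0.1,1, 26,-34,0,-0.1,1, 26,-34,0,-0.09,1, 0,0,0,-0.1,1, 0,0,0,0,1]'
cat > w.py <<'E'
from h import *
import sys
for n in ['wrist','scene','side']:
    K,im,d=grab(n); np.savez(f'{n}.npz',im=im,d=d,W=K['world_to_cam'],k=[K['fx'],K['fy'],K['cx'],K['cy']])
    cv2.imwrite(f'pics/{n}_{sys.argv[1]}.png',im)
s=robot.observe();print(s['time'],s['tool_pos'].round(4),s['tool_rot'].round(3),s['contact_force'].round(2),s['opening'],s['qpos'].round(2))
E
python3 w.py 1
python3 - <<'E'
from h import *
z=np.load('wrist.npz');k=z['k'];K=dict(fx=k[0],fy=k[1],cx=k[2],cy=k[3],world_to_cam=z['W']);P=cloud(K,z['d'])
m=(P[...,2]>.14)&(P[...,2]<.19)&(np.hypot(P[...,0]-.556,P[...,1]-.012)<.08); p=P[m]
print('bar',len(p),np.percentile(p[:,2],[2,50,90,99]),)
t=p[p[:,2]>np.percentile(p[:,2],90)-.006];print(cv2.minAreaRect((t[:,:2]*1000).astype(np.float32)))
m=(P[...,2]>.165)&(P[...,2]<.215)&(np.hypot(P[...,0]-.53,P[...,1]-.25)<.14);print('hook',m.sum())
E
```

```text
time: 0.95
tool_pos: [0.4029, 0.2143, 0.301]
tool_rot: [3.141, -0.0, 1.959]
contact_force: [0.4, 1.0, 0.6]
opening: 0.0918
grip_force: 0.0
time: 1.75
tool_pos: [0.5583, 0.0107, 0.2998]
tool_rot: [-3.14, 0.0, 1.27]
contact_force: [0.0, 0.4, -0.4]
opening: 0.0917
grip_force: 0.0
1.9 [0.5577 0.0124 0.3007] [-3.141 -0.     1.276] [ 0.73 -0.49  0.21] 0.09191255962511126 [-0.12  0.37  1.32  0.    1.45  0.18]
bar 1531 [0.15237553 0.16191839 0.16286567 0.16374332]
((555.8084716796875, 14.857170104980469), (95.20500183105469, 16.054935455322266), 77.55494689941406)
hook 0
```

View pics/wrist_1.png

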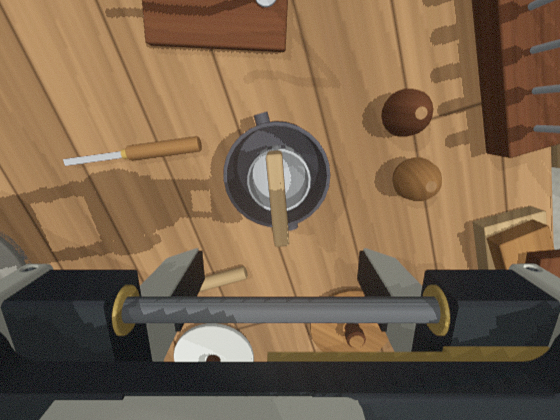

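The wrist view shows the bar at (277,200) over the pot at (277,174), with space around it. The bar top is at z = 0.163, centred at (0.556, 0.0145) and lying at 78°. I'll descend and grip.

```bash
python3 -m handwheel '[-1,1,-30,0.044,1, -1,2,-30,0.044,1, 0,0,-30,0,1, 0,0,-25,0,1, 0,0,-15,0,1, 0,0,-11,0,1, 0,0,0,0,1]'
python3 -m handwheel '[0,0,0,0,0.1, 0,0,0,0,0.1, 0,0,0,0,0.1, 0,0,0,0,0.1, 0,0,0,0,0.1, 0,0,0,0,0.1, 0,0,0,0,0.1, 0,0,0,0,0.1]' 40
python3 -m handwheel '[0,0,2,0,0.1, 0,0,5,0,0.1, 0,0,8,0,0.1, 0,0,10,0,0.1, 0,0,15,0,0.1,0,0,0,0,0.1]'
```

```text
time: 2.6
tool_pos: [0.5553, 0.0155, 0.1588]
tool_rot: [-3.139, 0.0, 1.363]
contact_force: [1.2, 0.3, -0.2]
opening: 0.0916
grip_force: 0.0
time: 3.4
tool_pos: [0.5561, 0.0148, 0.1597]
tool_rot: [3.142, 0.0, 1.361]
contact_force: [0.2, 0.6, 0.5]
opening: 0.0325
grip_force: 0.0
time: 4.0
tool_pos: [0.5573, 0.0147, 0.2022]
tool_rot: [3.137, -0.0, 1.361]
contact_force: [-0.1, -0.7, -2.3]
opening: 0.0157
grip_force: 40.0
```

The fingers closed more slowly than I expected, so the grip may be shallow. I'll check it before lifting further.

```bash
python3 w.py 2
python3 - <<'E'
import cv2,numpy as np
a=cv2.imread('pics/side_2.png')[110:250,240:370]; b=cv2.imread('pics/scene_2.png')[130:270,230:360]
cv2.imwrite('pics/c2.png',np.hstack([cv2.resize(x,(390,420),interpolation=2) for x in(a,b)]))
E
```

```text
4.15 [0.5558 0.0148 0.1994] [-3.141  0.     1.361] [-0.64  0.25 -1.57] 0.015034006755247057 [-0.11  0.43  1.5  -0.    1.21  0.1 ]
```

View pics/c2.png

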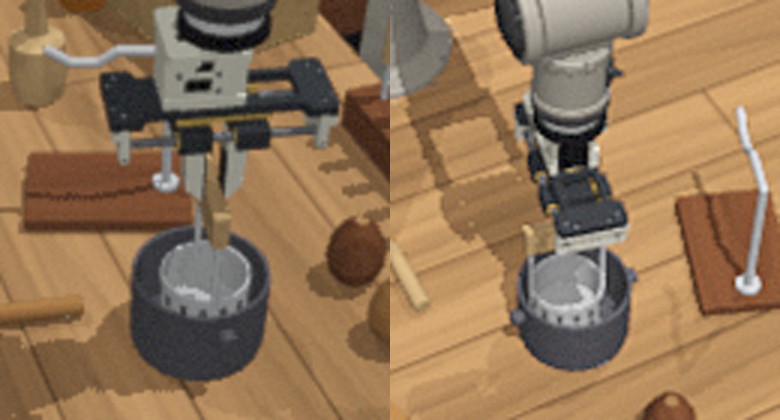

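The basket is held and lifted about 30 mm, with the bar end visible at side crop (220,215) and scene crop (540,237). I'll measure how high the bar now sits relative to the tool.

```bash
cat > bar.py <<'E'
from h import *
for n in ['scene','side']:
    z=np.load(n+'.npz');k=z['k'];K=dict(fx=k[0],fy=k[1],cx=k[2],cy=k[3],world_to_cam=z['W']);P=cloud(K,z['d'])
    hsv=cv2.cvtColor(z['im'],cv2.COLOR_BGR2HSV)
    s=robot.observe();t=s['tool_pos'];a=s['tool_rot'][2]
    q=P-t; along=q[...,0]*np.cos(a)+q[...,1]*np.sin(a); cl=q[...,0]*np.sin(a)-q[...,1]*np.cos(a)
    m=(abs(along)<.055)&(abs(cl)<.015)&(abs(q[...,2])<.06)&(abs(hsv[...,0].astype(int)-18)<8)&(hsv[...,1]>70)
    print(n,m.sum())
    for lo in np.arange(-.05,.05,.01):
        mm=m&(along>=lo)&(along<lo+.01)
        if mm.sum()>3: p=q[mm]; print(lo.round(2),mm.sum(),(p[:,2].min()*1e3).round(1),(p[:,2].max()*1e3).round(1),(cl[mm].mean()*1e3).round(1))
E
python3 bar.py
```

```text
scene 101
-0.05 26 -41.5 2.4 3.3
-0.04 33 -39.0 5.1 3.5
-0.03 30 -33.3 2.0 5.1
-0.02 12 -31.2 2.4 2.8
side 210
-0.05 68 -40.3 -1.5 -0.5
-0.04 28 -34.8 59.5 -2.9
-0.03 21 -35.8 -1.4 -1.8
-0.02 23 -24.2 11.0 -2.2
-0.01 20 -28.8 32.0 0.2
0.0 24 -33.0 29.7 4.3
0.01 9 -37.1 31.6 3.7
0.02 5 -3.9 -1.4 4.8
```

The bar top is about 2 mm below the TCP and its underside about 38 mm below. The overlap is about 11 mm, which is enough and clears the hook better. I'll lift it out slowly, and locate the mallet and refit the hook.

```bash
python3 -m handwheel '[0,0,8,0,0.1, 0,0,14,0,0.1, 0,0,16,0,0.1, 0,0,16,0,0.1, 0,0,16,0,0.1, 0,0,16,0,0.1, 0,0,10,0,0.1, 0,0,4,0,0.1]' 45
python3 w.py 3; python3 bar.py
python3 - <<'E'
import h; from h import *
A=[]
for n in ['scene','side']:
    z=np.load(n+'.npz');k=z['k'];K=dict(fx=k[0],fy=k[1],cx=k[2],cy=k[3],world_to_cam=z['W']);P=cloud(K,z['d']);X,Y,Z=P[...,0],P[...,1],P[...,2]
    m=(X>.4)&(X<.7)&(Y>.15)&(Y<.32)&(Z>.165)&(Z<.21)&(cv2.cvtColor(z['im'],cv2.COLOR_BGR2HSV)[...,1]<60); p=P[m];A.append(p)
    f=cv2.fitLine(p[:,:2].astype(np.float32),cv2.DIST_HUBER,0,.001,.001).ravel();print(n,len(p),f.round(4),'yaw',np.arctan(f[1]/f[0]))
    d=f[:2]*np.sign(f[0]); s=(p[:,:2]-f[2:])@d; print('tip',f[2:]+d*s.min(),'end',f[2:]+d*s.max())
    m=(X>.3)&(X<.62)&(Y>.3)&(Y<.6)&(Z>.03)&(Z<.3)
    for lo in(.03,.1,.15): q=P[m&(Z>lo)&(Z<lo+.05)]; print(' mallet?',lo,len(q),np.percentile(q,[5,50,95],0).round(3).tolist() if len(q) else'')
E
```

```text
time: 4.95
tool_pos: [0.5564, 0.0148, 0.3007]
tool_rot: [3.14, -0.0, 1.361]
contact_force: [0.7, -0.2, -2.7]
opening: 0.0157
grip_force: 45.0
5.1 [0.5559 0.0148 0.2992] [-3.141  0.     1.361] [ 0.17 -0.09 -3.  ] 0.015250553704833 [-0.11  0.36  1.33 -0.    1.45  0.1 ]
scene 111
-0.05 35 -43.7 5.7 2.4
-0.04 36 -37.8 3.7 3.5
-0.03 30 -33.0 4.8 5.2
-0.02 10 -35.8 0.3 2.9
side 242
-0.05 77 -36.8 -2.2 -0.4
-0.04 27 -34.7 58.1 -2.8
-0.03 27 -34.1 -1.9 -2.4
-0.02 26 -35.4 -2.2 -3.4
-0.01 21 -28.9 16.1 2.1
0.0 26 -33.2 32.9 4.8
0.01 9 -36.0 52.6 3.0
0.02 8 -33.7 -3.0 3.4
0.03 6 -56.6 -3.5 3.7
scene 97 [ 0.9401 -0.3409  0.5659  0.2449] yaw -0.34789565
tip [0.48487797 0.27426946] end [0.6118098  0.22823819]
 mallet? 0.03 237 [[0.517, 0.44, 0.034], [0.557, 0.456, 0.062], [0.572, 0.494, 0.079]]
 mallet? 0.1 70 [[0.531, 0.461, 0.106], [0.545, 0.467, 0.125], [0.551, 0.479, 0.148]]
 mallet? 0.15 66 [[0.529, 0.459, 0.155], [0.546, 0.466, 0.174], [0.552, 0.48, 0.186]]
side 167 [ 0.9401 -0.341   0.5557  0.247 ] yaw -0.34796524
tip [0.48646148 0.27206732] end [0.61158877 0.22668061]
 mallet? 0.03 254 [[0.506, 0.437, 0.033], [0.527, 0.447, 0.058], [0.565, 0.477, 0.078]]
 mallet? 0.1 93 [[0.526, 0.458, 0.104], [0.535, 0.463, 0.124], [0.547, 0.473, 0.149]]
 mallet? 0.15 78 [[0.525, 0.456, 0.153], [0.535, 0.461, 0.168], [0.551, 0.473, 0.18]]
```

The hook's yaw is -0.348 in both views, the seat is near (0.5235, 0.2595), and the mallet is well away at (0.54, 0.465). I'll move round to the hook's open side.

```bash
python3 -m handwheel '[-10,6,0,-0.02,0.1, -22,14,0,-0.02,0.1, -26,16,0,-0.02,0.1, -26,16,0,-0.02,0.1, -26,16,0,-0.02,0.1, -20,17,0,-0.02,0.1, -6,20,0,-0.018,0.1, 0,24,0,0,0.1]'
python3 -m handwheel '[4,30,0,0,0.1, 4,30,0,0,0.1, 4,30,0,0,0.1, 2,28,0,0,0.1, 0,20,-10,0,0.1, 0,8,-20,0,0.1, 0,2,-20,0,0.1, 0,0,-8,0,0.1]'
python3 -m handwheel '[0,0,0,0,0.1, 0,0,0,0,0.1]'
python3 w.py 4; python3 bar.py
```

```text
time: 5.9
tool_pos: [0.418, 0.1444, 0.2996]
tool_rot: [-3.141, 0.001, 1.221]
contact_force: [-0.3, 0.2, -2.8]
opening: 0.0154
grip_force: 45.0
time: 6.7
tool_pos: [0.4321, 0.2917, 0.2392]
tool_rot: [-3.138, 0.003, 1.223]
contact_force: [0.2, -0.0, -3.2]
opening: 0.0154
grip_force: 45.0
time: 6.9
tool_pos: [0.4342, 0.2917, 0.2424]
tool_rot: [3.141, -0.001, 1.222]
contact_force: [-0.3, 0.3, -1.5]
opening: 0.0155
grip_force: 45.0
7.05 [0.4346 0.2918 0.2428] [ 3.140e+00 -1.000e-03  1.222e+00] [ 0.83 -0.92 -2.3 ] 0.015358664783317051 [ 0.44  0.34  1.53 -0.    1.28  0.79]
scene 143
-0.05 31 -42.8 0.4 3.2
-0.04 31 -50.0 59.5 2.0
-0.03 29 -42.5 1.4 2.5
-0.02 14 -33.8 -1.8 4.0
-0.01 9 -36.6 -23.6 5.9
0.0 5 -30.4 -23.2 7.5
0.01 7 -38.7 -25.1 6.2
0.02 5 -34.9 -26.0 8.4
0.03 8 -39.9 -23.2 4.6
0.04 4 -36.5 -27.4 4.1
side 165
-0.05 57 -39.3 -1.4 1.4
-0.04 12 -22.6 -2.4 4.7
-0.03 14 -13.0 -2.9 2.2
-0.02 14 -34.3 16.5 3.0
-0.01 20 -30.3 27.0 3.2
0.0 15 -24.7 58.5 -0.8
0.01 8 -5.9 9.0 -0.7
0.02 7 -6.3 -3.5 -1.2
0.03 5 -6.0 -3.7 -1.2
```

Run:
```python
import cv2,numpy as np
a=cv2.imread('pics/side_4.png')[60:220,190:340]; b=cv2.imread('pics/scene_4.png')[90:250,280:430]
cv2.imwrite('pics/c4.png',np.hstack([cv2.resize(x,(400,427),interpolation=2) for x in(a,b)]))
```

```text
(no output)
```

View pics/c4.png

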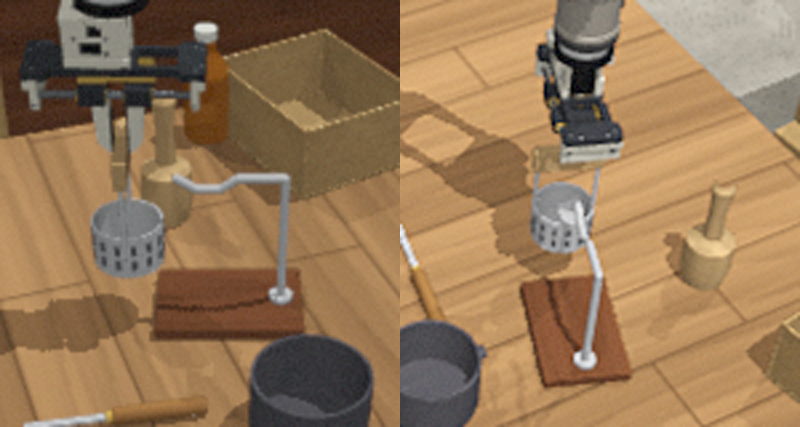

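The basket hangs straight in front of the hook's open tip (side crop (175,178)), with the window at hook height. I'll slide it in, then lower it.

```bash
python3 -m handwheel '[13,-5,0,0,0.1, 13,-5,0,0,0.1, 13,-5,0,0,0.1, 13,-5,0,0,0.1, 13,-5,0,0,0.1, 13,-5,0,0,0.1, 11,-2,0,0,0.1, 0,0,0,0,0.1]'
python3 -m handwheel '[0,0,-5,0,0.1, 0,0,-5,0,0.1, 0,0,-4,0,0.1, 0,0,-3,0,0.1, 0,0,0,0,0.1, 0,0,0,0,0.1]'
python3 w.py 5; python3 bar.py
```

```text
time: 7.85
tool_pos: [0.5246, 0.2593, 0.2414]
tool_rot: [3.141, -0.0, 1.222]
contact_force: [-0.6, -0.6, -3.1]
opening: 0.0157
grip_force: 45.0
time: 8.45
tool_pos: [0.523, 0.2599, 0.2248]
tool_rot: [3.141, -0.0, 1.223]
contact_force: [-0.7, -0.4, -2.2]
opening: 0.0154
grip_force: 45.0
8.6 [0.5232 0.2598 0.225 ] [ 3.141 -0.     1.223] [ 0.2   0.7  -2.52] 0.015691365683759444 [ 0.33  0.46  1.38 -0.    1.3   0.68]
scene 123
-0.05 28 -36.6 1.0 1.9
-0.04 31 -34.6 59.9 2.5
-0.03 29 -35.8 4.6 4.1
-0.02 17 -36.8 1.2 2.6
0.0 5 -48.9 -32.9 4.2
0.04 5 -55.6 -32.8 1.9
side 151
-0.05 46 -39.8 -2.4 0.8
-0.04 7 -7.0 -2.6 -0.8
-0.03 9 -7.7 -1.3 1.4
-0.02 14 -13.3 24.4 1.2
-0.01 18 -54.3 32.0 2.9
0.0 10 -55.2 32.5 2.8
0.01 12 -37.1 -1.5 1.5
0.02 11 -6.7 -1.9 0.9
0.03 8 -6.1 -1.3 -0.4
```

Now I'll lower in small steps and watch for the weight to come off.

```bash
for i in 1; do python3 -m handwheel '[0,0,-2,0,0.1, 0,0,-2,0,0.1, 0,0,0,0,0.1]' | grep -E 'pos|cont'; done
python3 -m handwheel '[0,0,-1,0,0.1, 0,0,0,0,0.1]' | grep -E 'pos|cont'
python3 -m handwheel '[0,0,-1,0,0.1, 0,0,0,0,0.1]' | grep -E 'pos|cont'
python3 -m handwheel '[0,0,-1,0,0.1, 0,0,0,0,0.1]' | grep -E 'pos|cont'
```

```text
tool_pos: [0.5229, 0.2597, 0.2203]
contact_force: [-0.1, -0.7, -2.6]
tool_pos: [0.5232, 0.2598, 0.2198]
contact_force: [0.3, 0.9, -3.3]
tool_pos: [0.5233, 0.2599, 0.2197]
contact_force: [-2.5, -0.4, 3.4]
tool_pos: [0.5233, 0.2599, 0.2196]
contact_force: [-3.5, -2.0, 9.7]
```

The bar is on the seat, with contact at TCP z of about 0.219. I'll relieve the load and release gently.

```bash
python3 -m handwheel '[0,0,1,0,0.1, 0,0,0,0,0.2, 0,0,0,0,0.3, 0,0,0,0,0.4, 0,0,0,0,0.4, 0,0,0,0,0.4, 0,0,0,0,0.4,0,0,0,0,0.4]'
python3 w.py 6; python3 bar.py
python3 - <<'E'
import cv2,numpy as np
a=cv2.imread('pics/side_6.png')[60:220,190:340]; b=cv2.imread('pics/scene_6.png')[90:250,280:430]
cv2.imwrite('pics/c6.png',np.hstack([cv2.resize(x,(400,427),interpolation=2) for x in(a,b)]))
E
```

```text
time: 10.3
tool_pos: [0.5231, 0.2598, 0.2187]
tool_rot: [3.142, 0.0, 1.223]
contact_force: [0.0, 1.4, -1.1]
opening: 0.0369
grip_force: 0.0
10.45 [0.5231 0.2598 0.2187] [ 3.141 -0.     1.223] [-0.65  0.39 -0.55] 0.03670325306101989 [ 0.33  0.47  1.39 -0.    1.28  0.68]
scene 111
-0.05 31 -38.9 3.8 3.9
-0.04 29 -34.1 2.0 3.7
-0.03 29 -33.2 3.1 4.3
-0.02 16 -37.1 2.8 3.9
side 156
-0.05 45 -38.9 -2.6 0.9
-0.04 10 -5.9 -2.9 0.9
-0.03 7 -7.2 -2.3 1.2
-0.02 12 -6.9 -2.6 0.6
-0.01 11 -48.2 -1.8 2.9
0.0 13 -39.5 -2.0 1.9
0.01 16 -28.5 -0.8 4.3
0.02 11 -7.6 -0.2 1.5
0.03 10 -6.4 -1.4 1.8
0.04 7 -6.0 -3.1 2.0
```

View pics/c6.png

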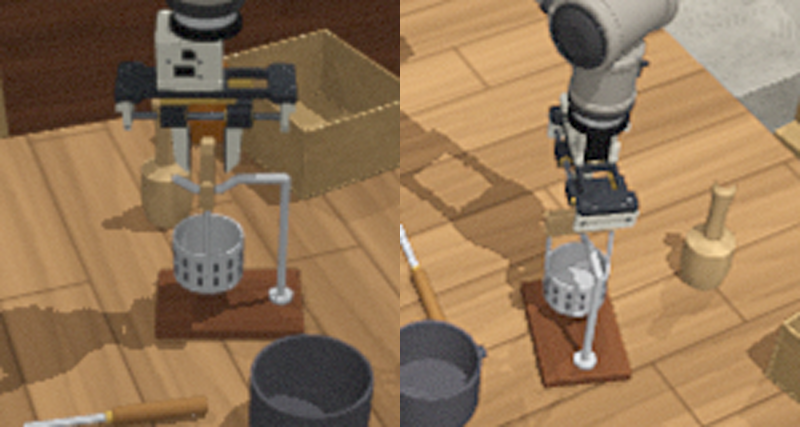

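The basket hangs upright in the hook (side crop (208,200)), with the fingers open on both sides of the bar. I'll back off upward and go above the lid.

```bash
python3 -m handwheel '[0,0,8,0,0.4, 0,0,20,0,0.4, 0,0,30,0,0.5, 0,0,35,0,0.6, 0,0,12,0,0.8, 6,-45,0,0,1, 6,-45,0,0,1, 6,-45,0,0,1]'
python3 -m handwheel '[6,-45,0,0,1, 6,-45,0,0,1, 6,-45,0,0,1, 6,-45,0,0,1, 6,-45,-10,0,1, 6,-45,-10,0,1, 6,-45,-10,0,1, 6,-45,-10,0,1]'
python3 -m handwheel '[6,-40,0,0,1, 0,0,0,0,1,0,0,0,0,1]'
cat > lid.py <<'E'
from h import *
import sys
zs=float(sys.argv[1]); ctr=np.array(eval(sys.argv[2]))   # origin height of lid, rough xy
for n in ['wrist','side','scene']:
    z=np.load(n+'.npz');k=z['k'];K=dict(fx=k[0],fy=k[1],cx=k[2],cy=k[3],world_to_cam=z['W']);P=cloud(K,z['d'])
    r=np.hypot(P[...,0]-ctr[0],P[...,1]-ctr[1])
    m=(r<.1)&(P[...,2]>zs+.010)&(P[...,2]<zs+.025)
    nn,lab,st,_=cv2.connectedComponentsWithStats(m.astype(np.uint8)); 
    if nn<2: continue
    m=lab==1+st[1:,4].argmax(); p=P[m]; A=np.c_[p[:,:2],np.ones(len(p))]; g=np.linalg.lstsq(A,p[:,2],rcond=None)[0]
    print(n,'disc',cv2.minEnclosingCircle(p[:,:2].astype(np.float32)),len(p),'z',np.median(p[:,2]),'slope',g[:2].round(3))
    q=P[(r<.05)&(P[...,2]>zs+.042)&(P[...,2]<zs+.07)]
    if len(q)>5: print('  knob',len(q),np.median(q,0).round(4),(cv2.minEnclosingCircle(q[:,:2].astype(np.float32))),np.percentile(q[:,2],95))
E
python3 w.py 7; python3 lid.py 0 '[.598,-.278]'
```

```text
time: 11.25
tool_pos: [0.5409, 0.1236, 0.3236]
tool_rot: [-3.142, 0.0, 1.224]
contact_force: [1.2, -0.3, -0.4]
opening: 0.08
grip_force: 0.0
time: 12.05
tool_pos: [0.589, -0.237, 0.2831]
tool_rot: [-3.141, -0.0, 1.223]
contact_force: [1.1, 0.8, 0.5]
opening: 0.0918
grip_force: 0.0
time: 12.35
tool_pos: [0.5948, -0.2758, 0.2828]
tool_rot: [-3.14, -0.001, 1.221]
contact_force: [-0.3, 1.1, 0.1]
opening: 0.0921
grip_force: 0.0
12.5 [ 0.5952 -0.2738  0.2841] [ 3.141 -0.     1.224] [-0.3  -0.12  0.87] 0.09186723633063368 [-0.55  0.57  1.04  0.    1.53 -0.2 ]
wrist disc ((0.5968323349952698, -0.2762964963912964), 0.07197493314743042) 7577 z 0.017097121554465244 slope [ 0.    -0.001]
  knob 207 [ 0.5981 -0.272   0.049 ] ((0.5968004465103149, -0.27645015716552734), 0.01618652604520321) 0.05147828873048968
side disc ((0.5970516204833984, -0.27788156270980835), 0.07341771572828293) 2209 z 0.01768470979520409 slope [0.003 0.003]
  knob 66 [ 0.5899 -0.2859  0.0487] ((0.5961294174194336, -0.2778204679489136), 0.01664772816002369) 0.05269348546511249
scene disc ((0.596278190612793, -0.2764124572277069), 0.07354143261909485) 1206 z 0.01919480740852153 slope [-0.003  0.002]
  knob 38 [ 0.6051 -0.2796  0.0501] ((0.5974606275558472, -0.27792593836784363), 0.01818021759390831) 0.0553713520119229
```

View pics/wrist_7.png

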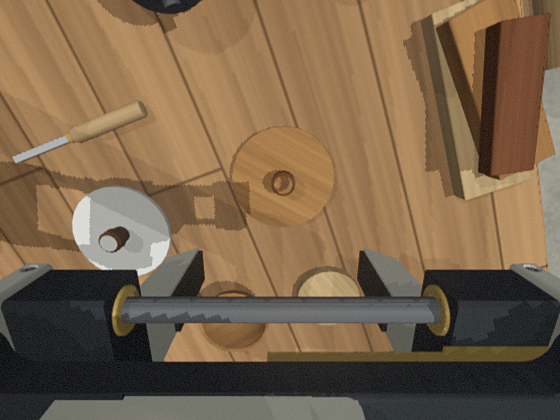

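The wrist view shows the wooden lid at (283,176), its knob at (283,183), and the white one off to the left at (120,230). The lid centre is (0.5968, -0.2767) and the knob top is at 0.052. I'll descend on it and grip.

```bash
python3 -m handwheel '[2,-2,-35,0,1, 0,0,-40,0,1, 0,0,-45,0,1, 0,0,-45,0,1, 0,0,-35,0,1, 0,0,-25,0,1, 0,0,-15,0,1, 0,0,-8,0,1]' 25
python3 -m handwheel '[0,0,0,0,0.25, 0,0,0,0,0.25, 0,0,0,0,0.25, 0,0,0,0,0.25, 0,0,0,0,0.25, 0,0,0,0,0.25, 0,0,0,0,0.25, 0,0,0,0,0.25]'
python3 -m handwheel '[0,0,0,0,0.25, 0,0,0,0,0.25, 0,0,0,0,0.25, 0,0,0,0,0.25]'
```

```text
time: 13.3
tool_pos: [0.5972, -0.276, 0.0351]
tool_rot: [-3.141, -0.0, 1.224]
contact_force: [-0.8, -0.2, 0.5]
opening: 0.0917
grip_force: 0.0
time: 14.1
tool_pos: [0.5971, -0.2772, 0.0357]
tool_rot: [3.142, 0.0, 1.223]
contact_force: [0.3, -0.6, 0.3]
opening: 0.0322
grip_force: 0.0
time: 14.5
tool_pos: [0.5971, -0.2772, 0.0357]
tool_rot: [3.142, 0.0, 1.223]
contact_force: [-0.0, -0.3, 1.3]
opening: 0.0314
grip_force: 25.0
```

```bash
cat > pot.py <<'E'
from h import *
from scipy.optimize import least_squares
A=[]
for n in ['scene','side','wrist']:
    z=np.load(n+'.npz');k=z['k'];K=dict(fx=k[0],fy=k[1],cx=k[2],cy=k[3],world_to_cam=z['W']);P=cloud(K,z['d'])
    r=np.hypot(P[...,0]-.557,P[...,1]-.022)
    p=P[(r<.09)&(P[...,2]>.081)&(P[...,2]<.092)]
    if len(p)<20: continue
    A.append(p); 
    f=lambda p:least_squares(lambda c:np.hypot(p[:,0]-c[0],p[:,1]-c[1])-.0635,[.557,.022],loss='soft_l1',f_scale=.002).x.round(4)
    a=np.degrees(np.arctan2(p[:,1]-.022,p[:,0]-.557));print(n,len(p),f(p),np.median(p[:,2]),np.histogram(a,8,(-180,180))[0], cv2.minEnclosingCircle(p[:,:2].astype(np.float32)))
print('both',f(np.vstack(A)))
E
python3 pot.py
python3 -m handwheel '[0,0,5,0,0.25, 0,0,10,0,0.25, 0,0,20,0,0.25, 0,0,25,0,0.25, 0,0,30,0,0.25, 0,0,30,0,0.25, 0,0,15,0,0.25, 0,0,5,0,0.25]'
python3 w.py 8;  python3 lid.py .14 '[.598,-.278]'
```

```text
scene 186 [0.557  0.0242] 0.08557637898764625 [22 15 27 28 24 16 27 27] ((0.5568414926528931, 0.02272687293589115), 0.0684860348701477)
side 237 [0.5567 0.0219] 0.08381450213997588 [32 38 31 23 30 35 27 21] ((0.557593584060669, 0.02133408561348915), 0.06762342900037766)
both [0.5568 0.0228]
time: 15.3
tool_pos: [0.5979, -0.2776, 0.1789]
tool_rot: [3.137, 0.001, 1.223]
contact_force: [0.1, -0.4, -2.0]
opening: 0.031
grip_force: 25.0
15.45 [ 0.5968 -0.277   0.1753] [-3.141 -0.     1.223] [ 0.22  0.09 -2.98] 0.031226957234103063 [-0.55  0.64  1.21  0.    1.29 -0.2 ]
wrist disc ((0.5983105897903442, -0.2756391763687134), 0.07147186994552612) 22866 z 0.16025326197521428 slope [ 0.003 -0.006]
  knob 2862 [ 0.6028 -0.2665  0.1921] ((0.6012793779373169, -0.2667638063430786), 0.03258165344595909) 0.20772827393692292
side disc ((0.5967200398445129, -0.27946314215660095), 0.07189718633890152) 1807 z 0.15842857458011506 slope [0.012 0.012]
  knob 209 [ 0.601  -0.2891  0.1913] ((0.5959998965263367, -0.2820550799369812), 0.0339541956782341) 0.206109870768085
scene disc ((0.5980942845344543, -0.2773757576942444), 0.07313321530818939) 668 z 0.1611022822127166 slope [-0.01   0.001]
```

The lid is held level (disc top 17 mm below the TCP). The pot centre is (0.557, 0.023), with both views agreeing to about 2 mm. I'll carry the lid over.

```bash
python3 -m handwheel '[-3,20,0,0,0.25, -5,35,0,0,0.25, -6,45,0,0,0.25, -6,48,0,0,0.25, -6,48,0,0,0.25, -6,47,0,0,0.25, -5,37,0,0,0.25, -3,20,0,0,0.25]'
python3 -m handwheel '[0,0,-10,0,0.25, 0,0,-10,0,0.25, 0,0,-8,0,0.25, 0,0,-5,0,0.25,0,0,0,0,0.25,0,0,0,0,0.25]'
python3 w.py 9;  python3 lid.py .106 '[.557,.023]'; python3 pot.py
python3 - <<'E'
import cv2,numpy as np
a=cv2.imread('pics/side_9.png')[110:260,230:380]; b=cv2.imread('pics/scene_9.png')[140:290,215:365]
cv2.imwrite('pics/c9.png',np.hstack([cv2.resize(x,(400,400),interpolation=2) for x in(a,b)]))
E
```

```text
time: 16.25
tool_pos: [0.5555, 0.026, 0.1744]
tool_rot: [-3.138, 0.0, 1.225]
contact_force: [-0.1, -0.4, -2.2]
opening: 0.0311
grip_force: 25.0
time: 16.85
tool_pos: [0.5573, 0.0222, 0.1426]
tool_rot: [3.142, 0.0, 1.222]
contact_force: [-1.1, -0.2, -2.0]
opening: 0.0308
grip_force: 25.0
17.0 [0.5575 0.0225 0.1432] [ 3.141 -0.     1.222] [-0.08  0.61 -2.34] 0.03061483750477782 [-0.1   0.49  1.57 -0.    1.08  0.25]
wrist disc ((0.5577906370162964, 0.023722538724541664), 0.07180649787187576) 22985 z 0.12411120828199337 slope [-0.001 -0.005]
  knob 2767 [0.5619 0.0327 0.1566] ((0.5608847141265869, 0.03261971473693848), 0.03273710981011391) 0.17378847183043453
side disc ((0.5588675737380981, 0.019624318927526474), 0.07434961944818497) 1112 z 0.12483127496509183 slope [0.007 0.012]
  knob 171 [0.5544 0.0123 0.1576] ((0.5555398464202881, 0.01385653018951416), 0.034798670560121536) 0.1736948183204734
scene disc ((0.5578595399856567, 0.023783810436725616), 0.0740169808268547) 582 z 0.12607316607712804 slope [-0.001  0.002]
scene 89 [0.5566 0.0247] 0.08558481645764737 [ 0  7 21 29 27  5  0  0] ((0.5683990120887756, 0.01863880828022957), 0.06313779205083847)
side 118 [0.5568 0.0219] 0.08410153206186038 [31 41 28  7  0  0  0 11] ((0.5531861782073975, 0.014312831684947014), 0.06422725319862366)
both [0.5565 0.0229]
```

View pics/c9.png

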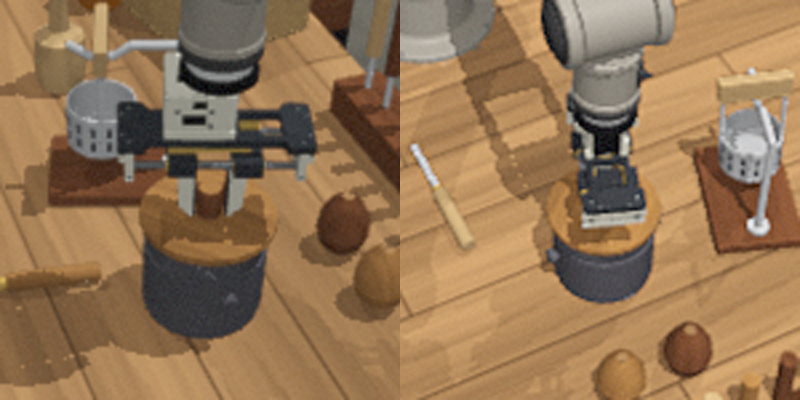

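The lid is centred over the pot, and the basket still hangs in the hook. I'll lower it and watch the force.

```bash
python3 -m handwheel '[0,0,-8,0,0.25, 0,0,-6,0,0.25, 0,0,-4,0,0.25, 0,0,-3,0,0.25, 0,0,-3,0,0.25, 0,0,-2,0,0.25,0,0,0,0,0.25]'| grep -E 'pos|cont'
python3 -m handwheel '[0,0,-2,0,0.25, 0,0,-1,0,0.25,0,0,0,0,0.25]'| grep -E 'pos|cont'
python3 -m handwheel '[0,0,-1,0,0.25,0,0,0,0,0.25]'| grep -E 'pos|cont'
```

```text
tool_pos: [0.557, 0.0228, 0.1165]
contact_force: [-0.2, 0.6, -2.6]
tool_pos: [0.5571, 0.0228, 0.1136]
contact_force: [-0.3, 0.2, -2.1]
tool_pos: [0.5572, 0.0228, 0.1128]
contact_force: [-0.3, -0.1, -2.4]
```

```bash
python3 -m handwheel '[0,0,-1,0,0.25,0,0,0,0,0.25]'| grep -E 'pos|cont'
python3 -m handwheel '[0,0,-0.5,0,0.25,0,0,0,0,0.25]'| grep -E 'pos|cont'
```

```text
tool_pos: [0.5572, 0.0228, 0.1127]
contact_force: [-3.0, -0.1, 4.2]
tool_pos: [0.5572, 0.0228, 0.1127]
contact_force: [-4.7, 0.2, 8.1]
```

The lid met the rim at exactly the expected seated height (TCP 0.1127). I'll release it and retreat.

```bash
python3 -m handwheel '[0,0,1,0,0.25, 0,0,0,0,0.4, 0,0,0,0,0.5, 0,0,0,0,0.6, 0,0,0,0,0.7, 0,0,0,0,0.8, 0,0,0,0,0.8, 0,0,0,0,0.8]'| grep -E 'pos|cont|open'
python3 -m handwheel '[0,0,10,0,0.8, 0,0,25,0,0.8, 0,0,40,0,0.8, 0,0,45,0,0.8, 0,0,45,0,0.8, -15,-30,10,0,0.8, -25,-40,0,0,0.8, -25,-40,0,0,0.8]'| grep -E 'pos|cont'
python3 -m handwheel '[-20,-40,0,0,0.8,0,0,0,0,0.8,0,0,0,0,0.8]'| grep time
python3 w.py 10;  python3 lid.py .077 '[.557,.023]'; python3 pot.py
python3 - <<'E'
import cv2,numpy as np
a=cv2.imread('pics/side_10.png')[80:260,220:400]; b=cv2.imread('pics/scene_10.png')[140:320,215:395]
cv2.imwrite('pics/c10.png',np.hstack([cv2.resize(x,(400,400),interpolation=2) for x in(a,b)]))
E
```

```text
tool_pos: [0.5571, 0.0228, 0.1122]
contact_force: [-0.2, -0.2, -0.6]
opening: 0.0729
tool_pos: [0.4915, -0.0879, 0.2886]
contact_force: [0.7, -0.8, -0.1]
time: 20.5
20.65 [ 0.4726 -0.1262  0.2875] [ 3.141 -0.     1.224] [ 0.11 -0.22  0.38] 0.07312142013899246 [-0.42  0.24  1.53  0.    1.37 -0.07]
wrist disc ((0.5568786859512329, 0.02279728464782238), 0.07179249823093414) 10827 z 0.09414569788289312 slope [0.001 0.001]
  knob 430 [0.5503 0.0164 0.126 ] ((0.5567951202392578, 0.02317620813846588), 0.015901455655694008) 0.12833777295665352
side disc ((0.5591627955436707, 0.020413126796483994), 0.07438281178474426) 1328 z 0.09458544603266983 slope [0.004 0.005]
  knob 55 [0.5532 0.0124 0.1253] ((0.5564647316932678, 0.01976505108177662), 0.017148178070783615) 0.12970613797148453
scene disc ((0.5573511123657227, 0.024701308459043503), 0.0754387304186821) 1040 z 0.09598491100690121 slope [-0.003 -0.003]
  knob 33 [0.566  0.0183 0.1267] ((0.5585052967071533, 0.022996587678790092), 0.017092039808630943) 0.13325546383008782
scene 108 [0.5622 0.0217] 0.09023791125338887 [13  5 17 25 17 10 14  7] ((0.5562542080879211, 0.0259921345859766), 0.07376890629529953)
side 138 [0.5531 0.0155] 0.09061593013046626 [32 42 28  7  6  5  7 11] ((0.5590324997901917, 0.021398447453975677), 0.073817178606987)
wrist 70 [0.5516 0.0183] 0.09172949258173599 [20 20 10  8  0  1  1 10] ((0.5514817833900452, 0.01342416275292635), 0.0696583166718483)
both [0.5551 0.0159]
```

View pics/c10.png

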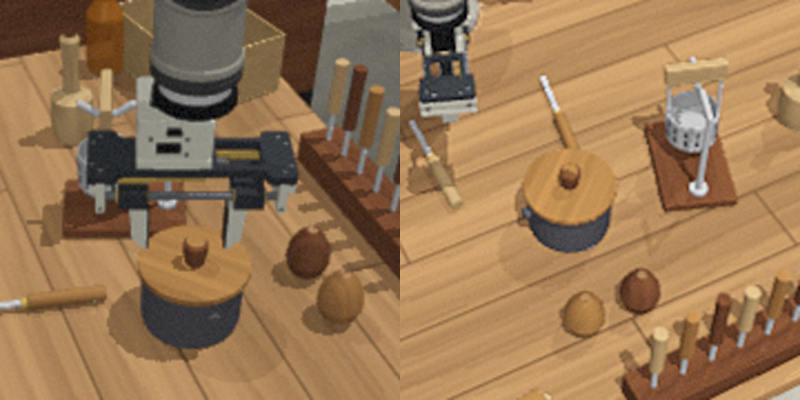

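The lid is seated and level: disc top at 0.0945 against 0.095 expected, slope 0.001, centred. The basket still hangs in the hook, the eggs and gouges are in place, and the robot is clear.

```bash
python3 -c "
from cell import robot
print(robot.hand_in())"
```

```text
the job is handed in; nothing more can be done
None
```

The basket hangs released and upright in the hook, the wooden lid sits seated and level on the pot, and the job is handed in at about 21 s of the 64 s allowed; no verdict was returned.

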